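Hold the drive collar on the spindle's flat

TASK

Turn the upright spindle of the watch-winder tester, feeling for its set-screw flat with the fingers, until you are pinching it across the flat and the flat squarely faces the index rib on the tester's deck. Then slip the collar with the thumb screw over the spindle, screw on the flat's side, and finish while holding it there in your grip, off the deck: its top flush with the spindle's end, the screw's point drawn against the flat, and flat and screw still towards the rib, ready for a colleague to tighten it. Leave the plain bush, the hand press and the domed movement where they are.

Things in the scene. Friction and masses are not known exactly. Their poses are not given: they have to be found in the camera images.
- tester: Grey metal watch-winder tester, a box 160 mm (x) by 200 mm (y) by 60 mm high, fixed to the bench. Origin at the centre of its underside; z up. Its front (display and round knob; its own -x side) faces roughly the robot. The spindle stands on its top along its own z axis through the origin.
- index_rib (a point): Centre of the top of the index rib: a small aluminium rib on the tester's deck, 30 mm long (x), 8 mm wide, 5 mm high, 60 mm in front (own -x) of the spindle's axis. Axes as the tester's.
- spindle (a joint): Angle of the spindle about the vertical in rad: 0 when its flat squarely faces the index rib, growing counterclockwise seen from above. It turns with a slight bearing drag (about 0.04 N m) and stays where it is left; range -3 to 3.
- spindle_end (a point): Centre of the spindle's upper end, 75 mm above the tester's deck (135 mm above the bench). Steel spindle, 20 mm diameter; its upper 45 mm is D-shaped with one flat. Own x axis points out of the flat (at joint 0 this is the tester's -x), z up. Closed across the flat, fingers measure 16 mm instead of 20 mm.
- flat (a point): The set-screw flat of the spindle, 16 mm wide and 45 mm high (from 30 to 75 mm above the deck), 6 mm from the spindle's axis. Origin on the middle of the flat's face; x axis points out of the flat, z up.
- collar: Loose aluminium collar lying flat on the bench, 44 mm outside diameter, 28 mm high, bore 24 mm through, about 90 g. Origin at the centre of its underside, z up. A dark thumb screw, 10 mm diameter, sticks out 12 mm on its own +x side at mid-height (14 mm).
- screw_point (a point): Inner end of the collar's thumb screw, 5 mm wide, inside the bore, 8 mm from the collar's axis on its +x side, 14 mm up; axes as the collar's. The collar goes over the D-shaped spindle only with the screw on the flat's side. Centred, the point clears the flat by 2 mm: shift the collar 2 mm towards its own -x and the point touches the flat.
- collar_top (a point): Centre of the collar's top face, 28 mm above its origin. Axes as the collar's.
- bush: Plain aluminium bush without a screw, 44 mm outside diameter, 28 mm high, bore 24 mm: not to be used. Origin at the centre of its underside.
- press: Grey hand press tool, base 68 mm across, 149 mm high, on the far right of the bench. Origin at the centre of its underside.
- dome: Watch movement on a wooden disc 68 mm across under a clear dome with a small knob, 46 mm high, on the far left of the bench. Origin at the centre of its underside.
Mind the look-alikes: they are no part of the job. What is shaped like the collar but brown, pink or yellow is not meant.

How it is judged (in metres and radians):
On the way:
1. the fingers pinch the spindle on its flat, with the flat facing the index rib (within 10 degrees) (contact force between the fingers and flat_face above 2 N and value of joint spindle between -0.175 and 0.175 rad), for 0.2 s.
At the end, for the whole second after the job is handed in: The fingers hold the collar (over 3 N) on the spindle, upright within 7 degrees, top within 4 mm of the spindle's end in height, axes within 5 mm, the screw's point on the flat (over 0.5 N), in line within 12.5 degrees, the flat within 12.5 degrees of facing the index rib, all still (contact force between the fingers and collar above 3 N and contact force between collar and flat_face above 0.5 N and z of collar_top in the frame of spindle_end between -0.004 and 0.004 m and horizontal distance between collar_top and spindle_end below 0.005 m and angle between collar's own z axis and vertical below 0.12 rad and angle between the x axis of collar and the x axis of flat, either way round below 0.22 rad and x of collar_top in the frame of spindle_end below 0 m and value of joint spindle between -0.22 and 0.22 rad and linear speed of collar below 0.02 m/s); the arm keeps its last pose, push and grip.
It fails at once if the plain bush is disturbed (over 20 mm) (distance of bush from where it was at the start of the episode above 0.02 m).
It fails at once if the hand press is disturbed (over 20 mm) (distance of press from where it was at the start of the episode above 0.02 m).
It fails at once if the domed movement is disturbed (over 20 mm) (distance of dome from where it was at the start of the episode above 0.02 m).
It also fails if it takes over 54 s, if anything falls off the work surface, if the arm or the gripper's body presses on something with over 40 N, if the wrist force passes 120 N, or if a joint passes its speed limit or range.

ROBOT

A 6-joint arm with a two-finger parallel gripper is mounted at the origin on the work surface. World frame = base frame: x ahead of the robot, y to its left, z up, the work surface at z = 0. Lengths are in mm, angles in degrees, forces in N, time in s.
With the tool pointing down it reaches from about 425 to 925 mm from the base axis. Payload 12.5 kg.
Tool frame: the origin (TCP) lies on the centre line of the jaws, within the pads' length; the fingertips stand 19 mm ahead of it and the grasp point (between the pads) is the TCP; z points along the fingers, y is the line along which they close (so a half turn about z gives the same grasp; the last joint's range is limited). The gripper opens to 85 mm and grips with 20 to 120 N. Pads are 22 mm wide; open, the fingers measure 114 mm over their backs; the gripper's body (76 mm by 85 mm) begins 54 mm behind the grasp point. The pads swing forward as they close: fully open they stand 13 mm farther back than shut.
Start: joints at [62.647, 28.126, 89.318, -0, 62.55, -6.05], TCP at [227.043, 582.321, 221.527] pointing down, gripper open.
Joint ranges: [-177.58, 177.58], [-47.91, 125.51], [2.72, 160], [-65.01, 245.01], [3.68, 167.84], [-153.87, 153.87]. Speed limits (degrees/s): [127.2, 127.2, 159.86, 180, 180, 180].

INTERFACE

Orientations are given as [roll, pitch, yaw] about the fixed x, y, z axes, in that order (R = Rz(yaw) Ry(pitch) Rx(roll)).
In Python, from station import bot gives the robot as it stands.
- The arm moves only by the tool send_rows, never from a script. Its argument "series" is a list of rows, each a list of 3 entries, a list of its own where there are three numbers: the shift along the tool's x, y, z in cm, then the turn about the tool's z in rad, then the finger opening in cm, from 0 to 8.54. In form: [[[x, y, z], twist, grip], ...]. A call has 1 to 12 rows; each row is the pose to reach, as a shift and turn from the pose commanded when the call began, along the tool's axes at that moment; what a row does not reach only later rows make up. A row lasts 1/12 s, in which the tool goes at most 41.7 mm and 7.16 degrees, less where a joint would pass 70% of its speed; a pose out of reach is approached as far as the arm can. A call with a gripper value outside its range is refused whole. The fingers move at their own pace and stop on an object; "grip_force" is the grip in N (left out, the last holds). Time passes only in rows, so rows that repeat a pose let the fingers close. It gives the time, the measured TCP pose, the force, the opening and the grip force at its end, in the units of the state.
- bot.read_state(): the state, without advancing time (a new reading comes with each control period).
- bot.snapshot(name): name is "scene" or "top" or "wrist"; returns a dict with "frame" (480x640x3 uint8, red, green, blue), "intrinsics" (3x3 intrinsics, pixels), "rvec" (rotation vector, rad) and "tvec" (3), from world to camera coordinates, as OpenCV has them; the wrist camera has in their place "T_tool_cam" (4x4, takes a point from camera to tool coordinates, whose origin is the TCP and whose axes are the flange's). Camera axes: x right, y down, z forward; pixel columns grow to the right and rows downward; lengths in mm; the calibration is good to about 2 mm. A picture is of the moment at which its call begins: read the wrist's pose just before it. There is no depth.
- bot.close_job(): hands the job in; it is judged then, once.
Trained networks look in a picture, given as the dict that the camera call returned (one of the last four; its "shot" number tells which), for a name from the list of things; names that differ only in an ending like _2 or _b are one class to them, and where a whole thing is asked for, a point or a joint stands for the part that bears it (a point fixed in the world has none). Each returns a list of dicts, best first, with "conf" (0 to 1); they miss things now and then, are a little off and sometimes report something else, mostly with a low value. They report only what shows in the picture. A call takes as long as a camera call. They do not tell look-alikes from the thing itself.
- bot.boxes_of(picture, query): "point" ([x, y, z] in mm, in the coordinates of the camera as it stood for that picture, good to about 4 mm: the middle of the surface that is visible of it).
- bot.cut_out(picture, query): "mask" (480x640 bool, what is visible of it).
The state is a dict: "t": time; "qpos": joint angles; "qvel": joint speeds; "joint_torque": joint torques, N m; "ee_pos": TCP position; "tcp_rot": TCP orientation; "ft_force": force on the tool from outside, world axes, zero at the start; "wrist_torque": the same for the moment, N m; "opening": finger opening in mm; "grip_force": force on a finger pad.
Only numpy, scipy, OpenCV 4.12 (cv2) and the standard library are available. Lean on these libraries where they do the work, as an engineer would, in place of code of your own. Each camera call takes 0.05 s, during which the arm holds its last target. There are 200 camera calls.

## Working session

There is one attempt and no reset: what is moved stays moved. The work goes in short steps, Python scripts to look and compute and a tool call to move; the robot and the scene stay as the last step left them, time stands still between calls to the robot, and variables do not carry over. Pictures are saved under pics/ and viewed, at most 10 in all, crops included, and the job is handed in when it is done.

Besides the shell and the picture viewer there is one more tool, called after ">>>" by a JSON object that holds its "method" and its "body". send_rows: Moves the arm, as the interface text tells. Its arguments: {"type":"object","properties":{"series":{"type":"array"},"grip_force":{"type":"number"}},"required":["series"]}

```bash
mkdir -p pics; ls; cat > h.py <<'E'
import numpy as np, cv2
from station import bot
from scipy.spatial.transform import Rotation as R
def cam_T(p, st=None):
    "world_T_cam"
    T=np.eye(4)
    if 'rvec' in p:
        r=cv2.Rodrigues(np.array(p['rvec'],float))[0]; T[:3,:3]=r.T; T[:3,3]=-r.T@np.array(p['tvec'],float).ravel()
        return T
    W=np.eye(4); W[:3,:3]=R.from_euler('xyz',st['tcp_rot'],degrees=True).as_matrix(); W[:3,3]=st['ee_pos']
    return W@np.array(p['T_tool_cam'])
def shot(name,save=None):
    st=bot.read_state(); p=bot.snapshot(name); T=cam_T(p,st)
    if save: cv2.imwrite('pics/'+save,p['frame'][:,:,::-1])
    return p,T
def ray(p,T,uv,z):
    d=T[:3,:3]@np.linalg.inv(p['intrinsics'])@np.array([uv[0],uv[1],1.]); o=T[:3,3]
    return o+d*(z-o[2])/d[2]
def find(p,T,q):
    return [(np.round((T@np.r_[b['point'],1])[:3],1).tolist(),round(b['conf'],2)) for b in bot.boxes_of(p,q)]
E
python3 - <<'E'
from h import *
print(bot.read_state())
for n in ('top','scene'):
    p,T=shot(n,n+'0.png'); print(n,T[:3,3].round(),T[:3,2].round(2))
    for q in ('tester','spindle_end','flat','index_rib','collar','screw_point','bush','press','dome'):
        print(q,find(p,T,q)[:4])
E
```

```text
pics
{'t': 0.0, 'qpos': array([ 6.26472183e+01,  2.81673521e+01,  8.93511823e+01, -2.29715031e-04,
        6.25495427e+01, -6.05058771e+00]), 'qvel': array([-0.01696147, -0.03872455, -0.0147585 , -0.13977828,  0.03203592,
        0.02322448]), 'joint_torque': array([ 5.13040250e-04, -6.18447948e+01, -2.61579198e+01, -1.38838736e-04,
        4.17088566e-03,  4.81962297e-05]), 'ee_pos': array([226.92226954, 582.0865707 , 220.88664586]), 'tcp_rot': array([-1.79932281e+02, -6.97317675e-03,  1.58697908e+02]), 'ft_force': array([-0.67799709,  1.02031424,  0.13414102]), 'wrist_torque': array([ 0.03283349, -0.02496122,  0.00194921]), 'grip_force': 0.0, 'opening': 85.75127984674893}
top [ 349.   29. 1321.] [ 0.15  0.03 -0.99]
tester [([520.2, -24.5, 60.4], 0.85)]
spindle_end [([519.8, -22.5, 100.5], 0.48)]
flat [([520.8, -24.2, 101.1], 0.75)]
index_rib [([517.6, -28.9, 61.6], 0.59), ([520.6, -22.7, 100.6], 0.29)]
collar [([369.5, 318.5, 32.1], 0.78), ([359.8, 420.8, 30.0], 0.78), ([463.5, 333.6, 31.9], 0.63), ([551.9, 340.5, 26.9], 0.63)]
screw_point [([352.8, 419.2, 26.9], 0.94), ([364.8, 322.7, 30.3], 0.75), ([550.2, 338.1, 29.5], 0.73), ([460.5, 333.9, 25.2], 0.71)]
bush [([446.3, -301.5, 25.7], 0.75)]
press [([686.8, -278.5, 18.0], 0.75), ([523.9, -24.6, 61.1], 0.66)]
dome [([702.2, 289.7, 26.6], 0.88)]
scene [1235.  404.  611.] [-0.73 -0.39 -0.55]
tester [([556.4, -5.2, 60.3], 0.97)]
spindle_end [([529.8, -16.6, 97.1], 0.92)]
flat [([531.1, -25.1, 96.3], 0.94), ([552.5, -3.7, 65.0], 0.31)]
index_rib [([556.1, -4.0, 63.2], 0.67)]
collar [([366.6, 417.3, 21.0], 0.95), ([378.4, 325.7, 23.3], 0.88), ([563.5, 343.4, 18.4], 0.65), ([470.8, 340.7, 18.8], 0.59)]
screw_point [([385.0, 324.4, 20.4], 0.98), ([474.4, 343.1, 21.1], 0.91), ([568.0, 348.4, 21.3], 0.9), ([367.7, 423.6, 24.9], 0.87)]
bush [([456.6, -291.2, 19.5], 0.74)]
press [([529.7, -21.8, 97.0], 0.61), ([698.0, -282.2, 23.3], 0.6)]
dome [([726.0, 301.7, 21.6], 0.69)]
```

View pics/top0.png

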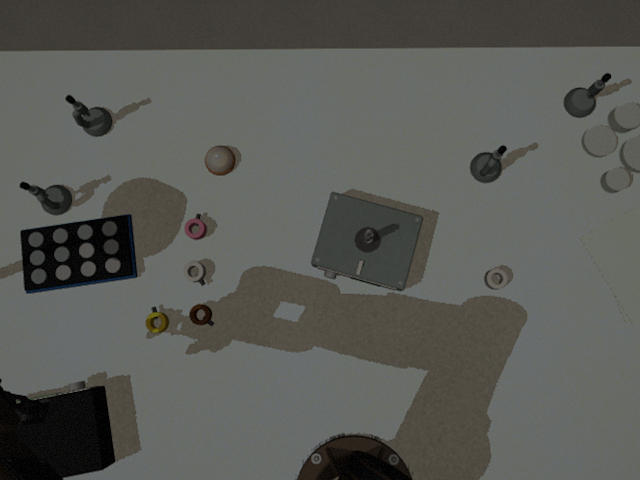

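View pics/scene0.png

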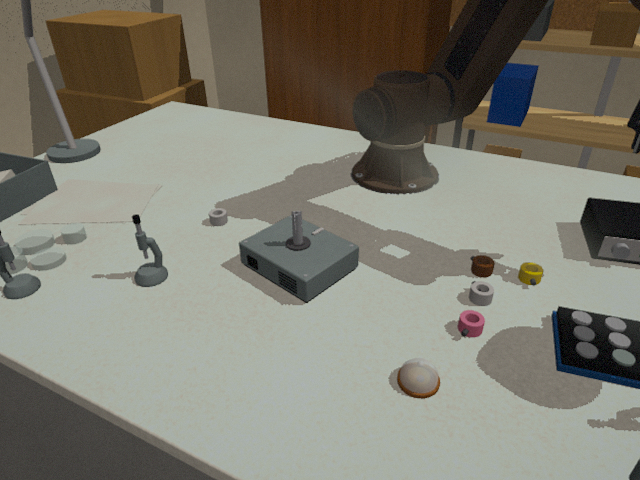

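Top picture: the aluminium collar is at (194,271) with its screw towards the lower right. The spindle is at (368,240), the rib at (361,268) and the plain bush at (497,278). The scene view agrees.

```bash
cat >> h.py <<'E'
def go(x,y,z,yaw=None):
    st=bot.read_state(); M=R.from_euler('xyz',st['tcp_rot'],degrees=True).as_matrix()
    d=M.T@(np.array([x,y,z])-st['ee_pos'])/10
    tw=0 if yaw is None else -np.radians((yaw-st['tcp_rot'][2]+180)%360-180)
    print('shift cm',d.round(2),'twist',round(tw,3),'q6',round(st['qpos'][5],1),'t',round(st['t'],2))
E
python3 - <<'E'
from h import *
p,T=shot('top')
m=bot.cut_out(p,'tester')[0]['mask'].astype(np.uint8)
c=max(cv2.findContours(m,0,1)[0],key=cv2.contourArea)[:,0]
w=np.array([ray(p,T,u,60)[:2] for u in c],np.float32)
r=cv2.minAreaRect(w); print(r)
print('rib-spindle',ray(p,T,(361,268),65),ray(p,T,(368,241),60),ray(p,T,(369,237),135))
for q in [(319,266),(329,192),(423,208),(403,290)]: print(ray(p,T,q,60))
s=bot.snapshot('wrist'); print(np.round(s['T_tool_cam'],3),s['intrinsics'])
go(525,-22,240,180)
go(460,-22,240,180)
E
```

```text
((516.10888671875, -24.873435974121094), (201.42384338378906, 177.18714904785156), 75.066162109375)
rib-spindle [464.92912587 -15.09540919  65.        ] [521.53797695 -29.93348873  60.        ] [519.13646157 -28.40914447 135.        ]
[469.21747036  71.28504882  60.        ]
[625.2290786   51.35961478  60.        ]
[ 591.21926625 -144.69401272   60.        ]
[ 420.60411529 -100.88469267   60.        ]
[[   0.      -0.955   -0.298   76.205]
 [   1.      -0.       0.      -0.358]
 [  -0.      -0.298    0.955 -152.996]
 [   0.       0.       0.       1.   ]] [[364.49058484   0.         321.57317851]
 [  0.         364.49058484 240.37406343]
 [  0.           0.           1.        ]]
shift cm [-49.71 -45.48  -1.85] twist -0.372 q6 -6.1 t 1.15
shift cm [-43.66 -47.84  -1.85] twist -0.372 q6 -6.1 t 1.15
```

>>> {"method": "send_rows", "body": {"series": [[[-49.6,-46.3,-1.5],-0.11,8.5],[[-49.6,-46.3,-1.5],-0.11,8.5],[[-49.6,-46.3,-1.5],-0.11,8.5],[[-49.6,-46.3,-1.5],-0.11,8.5],[[-49.6,-46.3,-1.5],-0.11,8.5],[[-49.6,-46.3,-1.5],-0.11,8.5],[[-49.6,-46.3,-1.5],-0.11,8.5],[[-49.6,-46.3,-1.5],-0.11,8.5],[[-49.6,-46.3,-1.5],-0.11,8.5],[[-49.6,-46.3,-1.5],-0.11,8.5],[[-49.6,-46.3,-1.5],-0.11,8.5],[[-49.6,-46.3,-1.5],-0.11,8.5]]}}

```text
t: 2.15
ee_pos: [444.1, 129.8, 232.9]
tcp_rot: [180.0, 0.0, 165.0]
ft_force: [0.8, 0.3, 0.5]
opening: 84.8
grip_force: 0.0
```

```bash
python3 - <<'E'
from h import *
go(521,-29,235,165)
E
```

```text
shift cm [-11.54 -13.35  -0.21] twist 0.0 q6 -66.9 t 2.15
```

>>> {"method": "send_rows", "body": {"series": [[[-11.0,-12.8,-0.2],0,8.5],[[-11.0,-12.8,-0.2],0,8.5],[[-11.0,-12.8,-0.2],0,8.5],[[-11.0,-12.8,-0.2],0,8.5],[[-11.0,-12.8,-0.2],0,8.5],[[-11.0,-12.8,-0.2],0,8.5]]}}

```text
t: 2.65
ee_pos: [517.2, -22.2, 234.2]
tcp_rot: [180.0, -0.0, 164.8]
ft_force: [0.1, -0.3, 0.5]
opening: 84.9
grip_force: 0.0
```

```bash
python3 - <<'E'
from h import *
p,T=shot('wrist','w1.png'); print(bot.read_state()['ee_pos'])
np.savez('w1.npz',K=p['intrinsics'],T=T)
m=bot.cut_out(p,'tester')[0]['mask'].astype(np.uint8)
c=max(cv2.findContours(m,0,1)[0],key=cv2.contourArea)[:,0]
r=cv2.minAreaRect(np.array([ray(p,T,u,60)[:2] for u in c],np.float32)); print(r)
for q in ('index_rib','spindle_end','flat'): print(q,find(p,T,q)[:2])
m=bot.cut_out(p,'index_rib')[0]['mask']; print(m.sum(),np.argwhere(m).mean(0))
E
```

```text
[516.51514767 -20.84118813 234.25236676]
((516.2019653320312, -24.216468811035156), (200.24423217773438, 173.9357452392578), 74.79833221435547)
index_rib [([516.8, -22.2, 59.7], 0.58)]
spindle_end [([519.9, -21.5, 114.1], 0.57)]
flat [([518.5, -28.4, 116.4], 0.92)]
36909 [210.05055677 320.40895175]
```

View pics/w1.png

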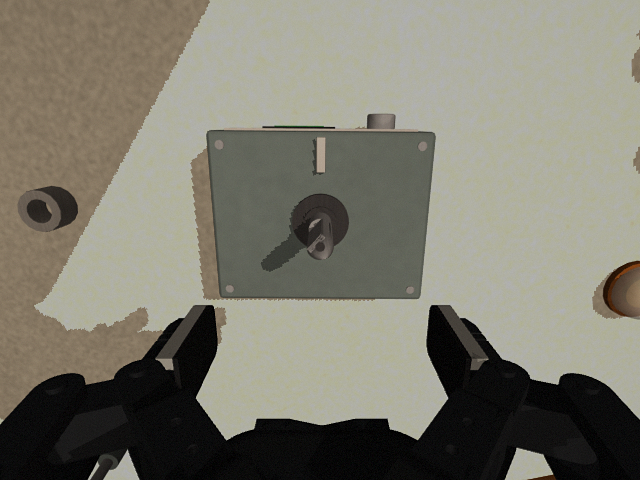

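The wrist view shows the deck with corners at (209,132), (434,132), (420,297) and (220,297), and the rib at (320,155). The spindle's top end is near (320,245), so I'll enlarge that area.

```bash
python3 - <<'E'
from h import *
f=cv2.imread('pics/w1.png'); z=np.load('w1.npz'); p={'intrinsics':z['K']};T=z['T']
c=[ray(p,T,q,60)[:2] for q in [(209,132),(434,132),(420,297),(220,297)]]; print(np.round(c,1),np.mean(c,0))
for a,b in((0,1),(3,2),(0,3),(1,2)): d=c[b]-c[a]; print(np.degrees(np.arctan2(d[1],d[0])).round(1),np.linalg.norm(d).round(1))
print('rib',ray(p,T,(320.5,155),65))
cv2.imwrite('pics/c1.png',cv2.resize(cv2.convertScaleAbs(f[190:270,275:365],alpha=1.6,beta=20),None,fx=7,fy=7,interpolation=cv2.INTER_CUBIC))
for s in [(516,-24)]:
    P=np.linalg.inv(T)@np.array([[s[0],s[1],h,1] for h in(60,90,135)]).T; u=z['K']@P[:3]; print((u[:2]/u[2]).T.round(1))
E
```

```text
[[ 422.3  -97. ]
 [ 473.1   89.8]
 [ 624.1   49.4]
 [ 572.2 -141.4]] [522.92320196 -24.80271824]
74.8 193.6
74.8 197.6
-16.5 156.3
-15.0 156.3
rib [465.77010248  -9.42292123  65.        ]
[[319.6 212.9]
 [319.4 221. ]
 [319.1 236.3]]
```

View pics/c1.png

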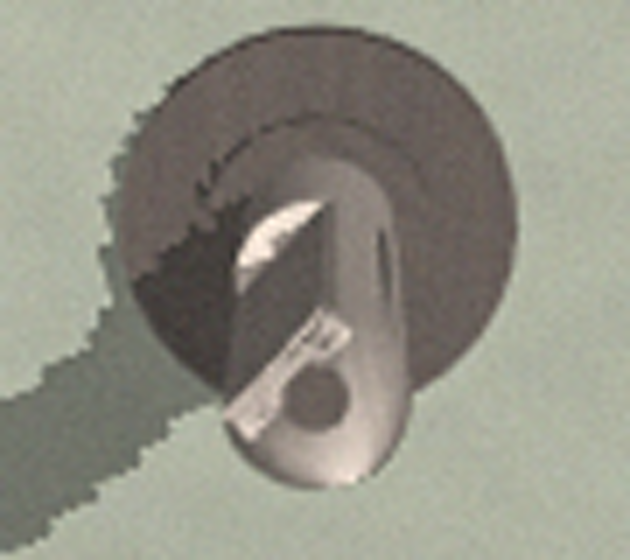

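```bash
python3 - <<'E'
from h import *
z=np.load('w1.npz'); p={'intrinsics':z['K']};T=z['T']
w=lambda a,b: ray(p,T,(275+a/7,190+b/7),135)
print('axis',w(316,397)); a,b=w(225,416),w(321,309); d=b-a; print(a,b,'edge dir',np.degrees(np.arctan2(d[1],d[0])))
print('base disc', ray(p,T,(275+320/7,190+222/7),62))
go(522.5,-25,240,124)
E
```

```text
axis [523.83237745 -25.33826619 135.        ]
[523.35741146 -35.05153725 135.        ] [514.75871421 -22.32964563 135.        ] edge dir 124.05467008378612
base disc [523.83101464 -25.04383885  62.        ]
shift cm [-0.74 -0.41 -0.52] twist 0.717 q6 -84.6 t 2.95
```

>>> {"method": "send_rows", "body": {"series": [[[-1.0,-0.25,0],0.717,8.5],[[-1.0,-0.25,0],0.717,8.5],[[-1.0,-0.25,2],0.717,8.5],[[-1.0,-0.25,4],0.717,7],[[-1.0,-0.25,6],0.717,6],[[-1.0,-0.25,9],0.717,6],[[-1.0,-0.25,12.2],0.717,6],[[-1.0,-0.25,12.2],0.717,4],[[-1.0,-0.25,12.2],0.717,3],[[-1.0,-0.25,12.2],0.717,1],[[-1.0,-0.25,12.2],0.717,1],[[-1.0,-0.25,12.2],0.717,1]], "grip_force": 30}}

```text
t: 3.95
ee_pos: [526.0, -25.5, 114.5]
tcp_rot: [179.9, 0.1, 124.0]
ft_force: [-3.6, -1.2, 5.0]
opening: 14.4
grip_force: 29.7
```

```bash
python3 - <<'E'
from h import *
go(525.5,-24.2,113,124); print(bot.read_state())
E
```

```text
shift cm [0.14 0.03 0.15] twist -0.001 q6 -43.9 t 3.95
{'t': 3.95, 'qpos': array([-9.95476312e+00,  2.83165227e+01,  1.09576457e+02, -2.94327003e-02,
        4.19911589e+01, -4.38930606e+01]), 'qvel': array([-0.10188206,  0.03361309,  0.07844592,  0.32769085, -0.16717432,
        0.0489517 ]), 'joint_torque': array([ 1.33903395e+00, -5.19859421e+01, -1.91991484e+01,  3.95171698e-01,
       -7.11952709e-01, -2.30449304e-02]), 'ee_pos': array([525.99707182, -25.50447645, 114.46681158]), 'tcp_rot': array([1.79930191e+02, 9.45478224e-02, 1.23960096e+02]), 'ft_force': array([-3.61622571, -1.15312013,  5.01972428]), 'wrist_torque': array([-0.42212722,  0.61079508, -0.02544681]), 'grip_force': 29.70359891653061, 'opening': 14.448105551739921}
```

>>> {"method": "send_rows", "body": {"series": [[[-0.02,-0.01,0],0.1,0.5],[[-0.04,-0.02,0],0.2,0.5],[[-0.06,-0.03,0],0.3,0.5],[[-0.08,-0.03,0],0.4,0.5],[[-0.09,-0.04,0],0.5,0.5],[[-0.11,-0.05,0],0.6,0.5],[[-0.13,-0.06,0],0.7,0.5],[[-0.14,-0.06,0],0.8,0.5],[[-0.15,-0.07,0],0.857,0.5],[[-0.15,-0.07,0],0.857,0.5],[[-0.15,-0.07,0],0.857,0.5],[[-0.15,-0.07,0],0.857,0.5]]}}

```text
t: 4.95
ee_pos: [525.4, -27.2, 114.4]
tcp_rot: [180.0, 0.0, 74.8]
ft_force: [-8.1, -2.6, 9.1]
opening: 14.9
grip_force: 30.3
```

```bash
python3 - <<'E'
from h import *
p,T=shot('wrist','w2.png');np.savez('w2.npz',K=p['intrinsics'],T=T)
go(525.5,-24.2,113,75)
f=cv2.imread('pics/w2.png'); cv2.imwrite('pics/c2.png',cv2.resize(f[180:480,120:520],None,fx=1.9,fy=1.9))
E
```

```text
shift cm [ 0.29 -0.07  0.14] twist -0.003 q6 5.0 t 5.0
```

View pics/c2.png

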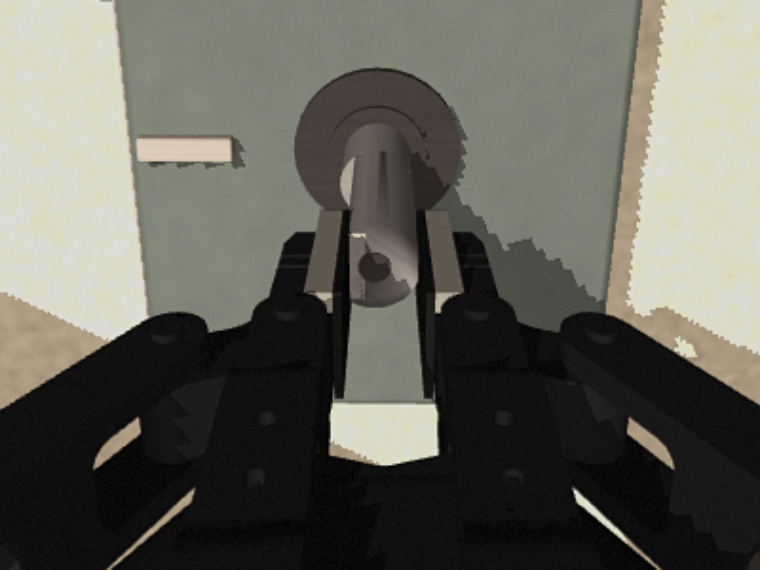

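The crop shows the spindle pinched, with its flat on the left facing the rib at (185,150) in the crop. Next I release, rise and go to the collar.

>>> {"method": "send_rows", "body": {"series": [[[0,0,0],0,4],[[0,0,0],0,6],[[0,0,0],0,6],[[0,0,-3],0,8],[[0,0,-7],0,8],[[0,0,-10],0,8],[[2,-1,-10],-0.12,8],[[5,-2.2,-10],-0.24,8],[[9,-4,-10],-0.36,8],[[13,-5.7,-10],-0.48,8],[[17,-7.5,-10],-0.6,8],[[21,-9.2,-9],-0.72,8]]}}

```text
t: 6.0
ee_pos: [493.4, 193.2, 205.9]
tcp_rot: [179.8, 0.0, 116.4]
ft_force: [-0.1, -0.6, -0.9]
opening: 80.0
grip_force: 0.0
```

```bash
python3 - <<'E'
from h import *
go(470,334,180,216)
E
```

```text
shift cm [13.65  4.15  2.6 ] twist -1.738 q6 -12.2 t 6.0
```

>>> {"method": "send_rows", "body": {"series": [[[13.1,3.9,2.6],-1.7,8],[[13.1,3.9,2.6],-1.7,8],[[13.1,3.9,2.6],-1.7,8],[[13.1,3.9,2.6],-1.7,8],[[13.1,3.9,2.6],-1.7,8],[[13.1,3.9,2.6],-1.7,8],[[13.1,3.9,2.6],-1.7,8],[[13.1,3.9,2.6],-1.7,8],[[13.1,3.9,2.6],-1.7,8],[[13.1,3.9,2.6],-1.7,8],[[13.1,3.9,2.6],-1.7,8],[[13.1,3.9,2.6],-1.7,8]]}}

```text
t: 7.0
ee_pos: [471.0, 326.1, 178.7]
tcp_rot: [180.0, 0.0, -157.6]
ft_force: [0.2, 0.8, 0.4]
opening: 80.0
grip_force: 0.0
```

>>> {"method": "send_rows", "body": {"series": [[[0,0,0],-0.13,8],[[0,0,0],-0.13,8],[[0,0,0],-0.13,8]]}}

```text
t: 7.25
ee_pos: [470.9, 326.0, 178.6]
tcp_rot: [180.0, 0.0, -150.7]
ft_force: [0.9, -0.5, -0.2]
opening: 79.8
grip_force: 0.0
```

```bash
python3 - <<'E'
from h import *
p,T=shot('wrist','w3.png');np.savez('w3.npz',K=p['intrinsics'],T=T)
print(bot.read_state()['ee_pos'],bot.read_state()['tcp_rot'],bot.read_state()['t'])
for q in ('collar','screw_point'): print(q,find(p,T,q))
f=cv2.imread('pics/w3.png')
E
```

```text
[470.93673782 326.00662928 178.52789055] [ 1.79992445e+02  2.84788047e-02 -1.50778741e+02] 7.3
collar [([457.6, 342.1, 27.4], 0.89), ([365.1, 324.3, 31.0], 0.84), ([548.2, 344.2, 28.0], 0.79), ([354.2, 418.0, 25.0], 0.69)]
screw_point [([354.4, 418.8, 27.1], 0.82), ([455.4, 339.8, 28.8], 0.76), ([364.9, 322.7, 34.0], 0.66)]
```

View pics/w3.png

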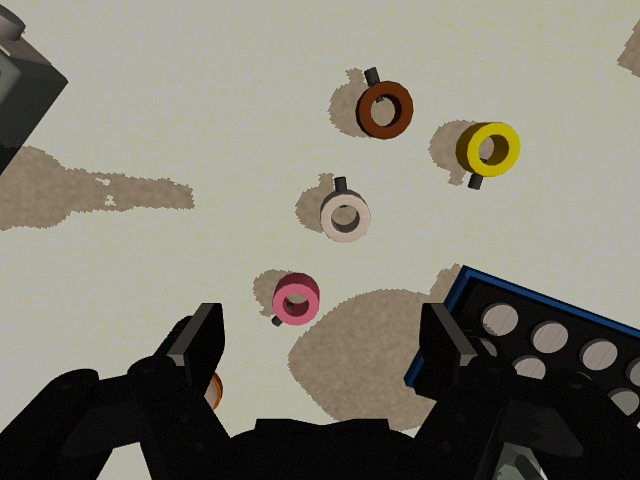

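Here the aluminium collar's top is at (345,217), with its screw pointing up to (340,181). The gap to the pink collar at (296,298) is wide enough for the fingers.

```bash
python3 - <<'E'
from h import *
z=np.load('w3.npz'); p={'intrinsics':z['K']};T=z['T']
f=cv2.imread('pics/w3.png'); g=f.max(2).astype(int)
crop=g[165:250,305:385]
dark=(crop<75); dark[30:]=0; yx=np.argwhere(dark); print('screw px',yx.mean(0)[::-1]+[305,165],len(yx), yx.min(0)[::-1]+[305,165],yx.max(0)[::-1]+[305,165])
t=np.array([342,340]) 
c=ray(p,T,(345.3,216),28); s=ray(p,T,yx.mean(0)[::-1]+[305,165],16)
print(c,s,np.degrees(np.arctan2(*(s-c)[1::-1])),np.linalg.norm((s-c)[:2]))
cv2.imwrite('pics/c3.png',cv2.resize(f[165:250,305:385],None,fx=7,fy=7,interpolation=cv2.INTER_CUBIC))
E
```

```text
screw px [341.34297521 186.86363636] 242 [329 177] [358 194]
[458.04590739 342.07457257  28.        ] [439.478035   328.07364255  16.        ] -142.98222278096011 23.254933376367546
```

View pics/c3.png

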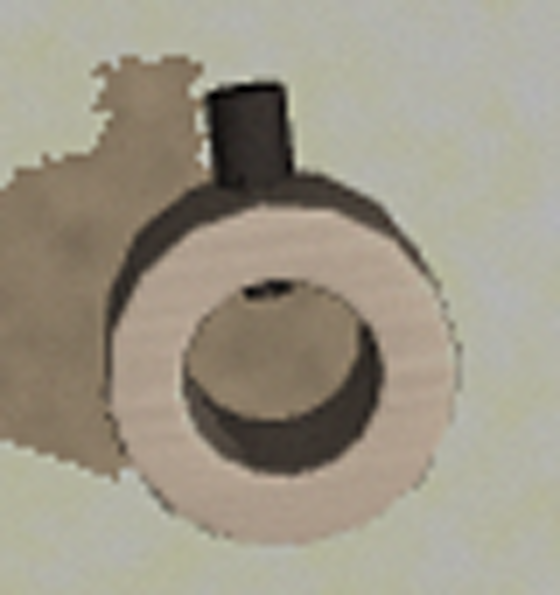

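```bash
python3 - <<'E'
from h import *
z=np.load('w3.npz'); p={'intrinsics':z['K']};T=z['T']
w=lambda a,b,h: ray(p,T,(305+a/7,165+b/7),h)
c=w(283,375,28); tip=w(248.5,93,16); ba=w(256,180,17); inn=w(268,290,16)
print(c,tip,ba,inn)
for a in(tip,ba,inn):
  d=a-c; print(np.degrees(np.arctan2(d[1],d[0])),np.hypot(*d[:2]))
go(c[0],c[1],100,217)
E
```

```text
[459.94218266 343.31425898  28.        ] [433.43689327 323.71726607  16.        ] [442.16090306 329.80453647  17.        ] [453.57149461 338.25832695  16.        ]
-143.52220153192573 32.96319912452228
-142.77343903877605 22.331289848994427
-141.56363436811876 8.13314913480287
shift cm [0.11 2.05 7.85] twist -0.135 q6 -91.2 t 7.4
```

>>> {"method": "send_rows", "body": {"series": [[[0.11,2.05,2],-0.12,6.5],[[0.11,2.05,5],-0.135,6.5],[[0.11,2.05,8],-0.135,6.5],[[0.11,2.05,11],-0.135,6.5],[[0.11,2.05,13.5],-0.135,6.5],[[0.11,2.05,15],-0.135,6.5],[[0.11,2.05,15.65],-0.135,6.5],[[0.11,2.05,15.65],-0.135,6],[[0.11,2.05,15.65],-0.135,5],[[0.11,2.05,15.65],-0.135,3.5],[[0.11,2.05,15.65],-0.135,3.5],[[0.11,2.05,15.65],-0.135,3.5]], "grip_force": 50}}

```text
t: 8.4
ee_pos: [460.2, 343.5, 22.9]
tcp_rot: [-180.0, 0.1, -142.8]
ft_force: [0.5, 0.1, 0.1]
opening: 34.8
grip_force: 0.0
```

```bash
python3 - <<'E'
from h import *
s=bot.read_state(); print(s['ft_force'],s['opening'],s['grip_force']); go(523.8,-25.3,200,165)
E
```

```text
[0.50014385 0.05310855 0.07180874] 34.80251524793822 0.0
shift cm [ 17.19 -33.22 -17.74] twist 0.911 q6 -97.0 t 8.4
```

```bash
python3 - <<'E'
from h import *
p,T=shot('wrist','w4.png');np.savez('w4.npz',K=p['intrinsics'],T=T)
E
```

```text
(no output)
```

View pics/w4.png

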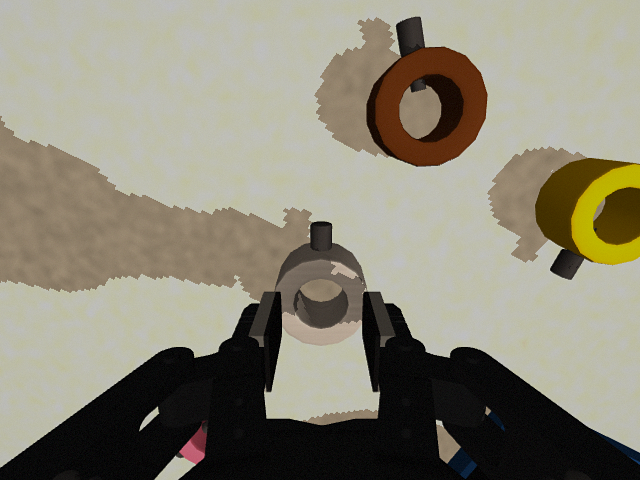

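```bash
python3 - <<'E'
from h import *
z=np.load('w4.npz'); p={'intrinsics':z['K']};T=z['T']; s=bot.read_state();print(s['opening'],s['grip_force'])
tx=np.array([-.8,-.6,0]); ty=np.array([-.6,.8,0])
for x in (-22,0,22,34):
  for zz in (14,28):
    P=np.linalg.inv(T)@np.r_[s['ee_pos'][:2]+x*tx[:2],zz,1]; u=z['K']@P[:3]; print(x,zz,(u[:2]/u[2]).round(1))
c=ray(p,T,(321,301),28); print('collar now',c)
f=cv2.imread('pics/w4.png'); cv2.imwrite('pics/c4.png',cv2.resize(f[210:400,230:410],None,fx=3.1,fy=3.1,interpolation=cv2.INTER_CUBIC))
E
```

```text
35.09378619697728 0.0
-22 14 [321.3 330.7]
-22 28 [321.3 346.8]
0 14 [321.5 290.9]
0 28 [321.5 304.4]
22 14 [321.8 248.1]
22 28 [321.8 258.4]
34 14 [322.  223.2]
34 28 [322.  231.7]
collar now [458.89464897 342.20199648  28.        ]
```

View pics/c4.png

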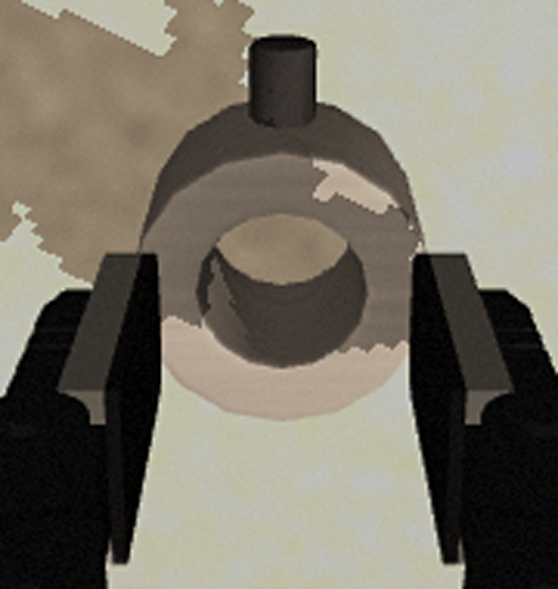

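The picture shows the collar exactly centred between the fingers. They closed to 35 mm without force and hide the collar's rim, so the tips must be above its top. I'll reopen and go down in small steps, watching the force.

>>> {"method": "send_rows", "body": {"series": [[[0,0,0],0,5.5],[[0,0,0],0,5.5],[[0,0,0],0,5.5],[[0,0,0.4],0,5.5],[[0,0,0.8],0,5.5],[[0,0,0.8],0,5.5]]}}

```text
t: 8.95
ee_pos: [459.5, 343.0, 12.9]
tcp_rot: [180.0, -0.1, -142.8]
ft_force: [-0.3, 0.1, -0.5]
opening: 55.0
grip_force: 0.0
```

```bash
python3 - <<'E'
from h import *
p,T=shot('wrist','w5.png'); f=p['frame'][:,:,::-1]
cv2.imwrite('pics/c5.png',np.vstack([cv2.imread('pics/w4.png')[260:420,170:470],f[260:420,170:470]])); s=bot.read_state(); print(s['ee_pos'],s['ft_force'],s['opening'])
E
```

```text
[459.54243996 343.04548596  13.19619397] [ 0.33262006 -0.30748637 -0.17531956] 55.046186427659215
```

View pics/c5.png

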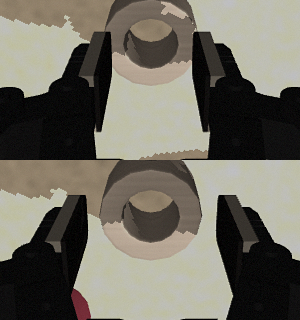

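Two crops compared: the fingers straddle the collar (bore at (150,210) in the lower one), but their tips are still near its top. That contradicts the nominal 19 mm: the images put the tips about 13 mm behind the reported TCP. I keep going down with a force check.

>>> {"method": "send_rows", "body": {"series": [[[0,0,0.4],0,5.5],[[0,0,0.8],0,5.5],[[0,0,1.1],0,5.5],[[0,0,1.1],0,5.5]]}}

```text
t: 9.33
ee_pos: [459.5, 343.0, 2.0]
tcp_rot: [180.0, -0.1, -142.8]
ft_force: [0.4, -0.7, 0.9]
opening: 55.3
grip_force: 0.0
```

>>> {"method": "send_rows", "body": {"series": [[[0,0,0.3],0,5.5],[[0,0,0.6],0,5.5],[[0,0,0.6],0,5.5]]}}

```text
t: 9.58
ee_pos: [459.6, 343.1, -3.7]
tcp_rot: [180.0, -0.0, -142.8]
ft_force: [0.5, 0.9, -0.4]
opening: 55.0
grip_force: 0.0
```

Close gently here.

>>> {"method": "send_rows", "body": {"series": [[[0,0,0],0,4.8],[[0,0,0],0,4.0],[[0,0,0],0,3.0],[[0,0,0],0,3.0],[[0,0,0],0,3.0]], "grip_force": 40}}

```text
t: 10.0
ee_pos: [459.8, 343.2, -2.9]
tcp_rot: [180.0, 0.0, -142.8]
ft_force: [-1.9, -1.0, 5.1]
opening: 42.5
grip_force: 40.7
```

The collar is held: 42.5 mm opening at 40 N. Next I lift it and carry it to just above the spindle.

>>> {"method": "send_rows", "body": {"series": [[[0,0,-1],0,3],[[0,0,-4],0,3],[[0,0,-8],0,3],[[0,0,-12],0,3],[[2,-3.5,-15.8],0.1,3],[[4,-7,-15.8],0.2,3],[[6,-10.5,-15.8],0.3,3],[[8,-14,-15.8],0.4,3],[[9.5,-17.5,-15.8],0.5,3],[[11.5,-21,-15.8],0.6,3],[[13,-24.5,-15.8],0.7,3],[[14.5,-28,-15.8],0.8,3]]}}

```text
t: 11.0
ee_pos: [513.5, 30.3, 155.5]
tcp_rot: [180.0, 0.0, 171.1]
ft_force: [1.3, -0.0, -1.5]
opening: 43.1
grip_force: 41.1
```

```bash
python3 - <<'E'
from h import *
go(523.8,-25.3,155,165)
E
```

```text
shift cm [-1.88 -5.34  0.05] twist 0.106 q6 -85.0 t 11.0
```

>>> {"method": "send_rows", "body": {"series": [[[-1,-3,0],0.06,3],[[-1.88,-5.34,0],0.106,3],[[-1.88,-5.34,0],0.106,3],[[-1.88,-5.34,0],0.106,3],[[-1.88,-5.34,0],0.106,3],[[-1.88,-5.34,0],0.106,3]]}}

```text
t: 11.5
ee_pos: [523.9, -22.3, 155.0]
tcp_rot: [180.0, -0.0, 165.4]
ft_force: [0.2, 0.1, -1.8]
opening: 43.1
grip_force: 41.2
```

```bash
python3 - <<'E'
from h import *
go(523.8,-25.3,155,165)
p,T=shot('wrist','w6.png');np.savez('w6.npz',K=p['intrinsics'],T=T); s=bot.read_state(); print(s['tcp_rot'])
m=bot.cut_out(p,'collar')
for c in m:
    k=c['mask']; ys,xs=np.where(k); print(c['conf'],k.sum(),xs.min(),xs.max(),ys.min(),ys.max())
    hs,hi=cv2.findContours(k.astype(np.uint8),cv2.RETR_CCOMP,cv2.CHAIN_APPROX_NONE)
    for h in hs:
        if len(h)>25: print('  contour',len(h),cv2.fitEllipse(h))
for q in ('screw_point','spindle_end','flat'): print(q,find(p,T,q)[:3])
# expected px if collar centre at TCP xy: top z, bottom z
for zz in (s['ee_pos'][2]+2.9,s['ee_pos'][2]+30.9,135):
    P=np.linalg.inv(T)@np.r_[s['ee_pos'][:2],zz,1]; u=p['intrinsics']@P[:3]; print(zz,(u[:2]/u[2]).round(1), 'bore px',(24*364.5/P[2]).round(1))
g=cv2.cvtColor(p['frame'],cv2.COLOR_RGB2GRAY)[225:375:3,255:390:3]
for r in g: print(''.join('%4d'%v for v in r[::1]))
E
```

```text
shift cm [-0.07 -0.3   0.  ] twist 0.006 q6 -85.0 t 11.5
[ 1.79991426e+02 -2.90756040e-03  1.65383757e+02]
0.6 10923 266 377 238 383
  contour 378 ((321.5374755859375, 318.5572509765625), (108.60614013671875, 138.7631378173828), 0.13573457300662994)
  contour 96 ((321.35247802734375, 317.1334533691406), (19.72787094116211, 43.48937225341797), 90.21241760253906)
screw_point [([518.2, -20.2, 183.0], 0.64)]
spindle_end [([514.7, -23.5, 67.2], 0.86), ([519.7, -21.1, 186.4], 0.5)]
flat [([511.7, -29.6, 68.2], 0.73), ([457.8, -278.1, 9.5], 0.48)]
157.88199120748865 [322.4 302.1] bore px 52.7
185.88199120748865 [322.6 335.7] bore px 62.8
135 [322.3 281.7] bore px 46.6
 122 124 125 119 122 123 124 122 126  76  65  61  60  60  65  63  61  63  67  58  62  63  62  63  65  53  57  64  59  64  63  65 124 122 122 122 124 123 123 120 120 121 121 120 118
 122 122 123 120 121 123 123 124  74  66  64  63  62  63  63  39  60  63  69  61  62  66  60  62  63  61  42  62  60  64  60  61  53 122 122 120 120 121 123 121 123 120 123 120 120
 123 124 121 121 121 123 122 126  75  64  64  60  59  62  38  60  63
[... 7919 characters left out ...]
0 211 214 122 130 131 129 128 131 130 127 128 125 124 126  92  79  75  80  94 119 129 128 131 130 132 130 127 130 129 124 123 168 209 209 209  16  11   5  20
  30   8  13   2 213 208 211 210 217 125 128 128 127 127 127 126 127 127 127 126 126 127 125 127 128 127 126 129 131 126 128 127 127 124 126 124 135 210 208 210 209 116  10   3  17
  32  11  11   1 212 211 211 209 211 176 120 124 124 123 126 124 123 123 124 123 123 124 128 124 125 132 196 124 123 124 126 121 124 121 122 115 208 207 209 207 208 224   2   9  17
  30  11  10 169 209 208 210 209 210 209 217 120 120 122 125 125 123 124 126 126 127 127 126 133 197 194 195 129 126 126 128 125 124 111 165 209 210 211 210 209 208 216   8   7  19
```

Measured in the frame, the bore centre sits on the TCP axis within about 0.5 mm and the screw lies along tool x. I correct by 3 mm and lower to just above the spindle's end.

>>> {"method": "send_rows", "body": {"series": [[[-0.07,-0.3,0],0.006,3],[[-0.07,-0.3,0.8],0.006,3],[[-0.07,-0.3,1.6],0.006,3],[[-0.07,-0.3,1.8],0.006,3],[[-0.07,-0.3,1.8],0.006,3],[[-0.07,-0.3,1.8],0.006,3]]}}

```text
t: 12.25
ee_pos: [524.0, -26.2, 136.5]
tcp_rot: [180.0, -0.0, 164.9]
ft_force: [0.6, -0.6, -0.5]
opening: 42.8
grip_force: 41.1
```

```bash
python3 - <<'E'
from h import *
go(523.8,-25.3,104.1,165); print(bot.read_state()['ft_force'])
E
```

```text
shift cm [0.04 0.08 3.24] twist -0.001 q6 -85.0 t 12.25
[ 0.5876724  -0.60437484 -0.45244046]
```

>>> {"method": "send_rows", "body": {"series": [[[0.04,0.08,0],0,3],[[0.04,0.08,0.2],0,3],[[0.04,0.08,0.4],0,3],[[0.04,0.08,0.6],0,3],[[0.04,0.08,0.8],0,3],[[0.04,0.08,1.0],0,3]]}}

```text
t: 12.75
ee_pos: [523.9, -25.3, 126.6]
tcp_rot: [180.0, -0.0, 164.9]
ft_force: [0.7, 0.0, -0.9]
opening: 43.1
grip_force: 41.2
```

>>> {"method": "send_rows", "body": {"series": [[[0,0,0.25],0,3],[[0,0,0.5],0,3],[[0,0,0.75],0,3],[[0,0,1.0],0,3],[[0,0,1.2],0,3],[[0,0,1.2],0,3]]}}

```text
t: 13.25
ee_pos: [523.7, -25.3, 114.4]
tcp_rot: [180.0, -0.0, 164.9]
ft_force: [0.3, -0.3, -1.1]
opening: 43.0
grip_force: 41.1
```

Past the screw with no force. Now to flush height.

>>> {"method": "send_rows", "body": {"series": [[[0,0,0.3],0,3],[[0,0,0.6],0,3],[[0,0,0.9],0,3],[[0,0,1.03],0,3],[[0,0,1.03],0,3]]}}

```text
t: 13.67
ee_pos: [523.7, -25.3, 104.1]
tcp_rot: [180.0, -0.0, 164.9]
ft_force: [-0.1, -0.4, -1.4]
opening: 42.5
grip_force: 41.1
```

>>> {"method": "send_rows", "body": {"series": [[[-0.1,0,0],0,3],[[-0.2,0,0],0,3],[[-0.25,0,0],0,3],[[-0.25,0,0],0,3]]}}

```text
t: 14.0
ee_pos: [525.6, -25.8, 104.4]
tcp_rot: [-180.0, -0.1, 164.9]
ft_force: [-4.2, 1.6, 0.5]
opening: 43.0
grip_force: 41.2
```

>>> {"method": "send_rows", "body": {"series": [[[-0.06,0,0],0,3],[[-0.06,0,0],0,3],[[-0.06,0,0],0,3],[[-0.06,0,0],0,3],[[-0.06,0,0],0,3],[[-0.06,0,0],0,3]]}}

```text
t: 14.5
ee_pos: [525.6, -25.8, 104.3]
tcp_rot: [-180.0, -0.2, 164.9]
ft_force: [-6.9, 1.0, 0.8]
opening: 42.8
grip_force: 41.3
```

```bash
python3 - <<'E'
from h import *
s=bot.read_state(); print(s['ft_force'],s['wrist_torque'],s['ee_pos'],s['tcp_rot'],s['opening'])
p,T=shot('wrist','w7.png')
k=bot.cut_out(p,'collar')
if k:
    k=k[0]['mask']; hs,_=cv2.findContours(k.astype(np.uint8),cv2.RETR_EXTERNAL,cv2.CHAIN_APPROX_NONE); h=max(hs,key=len); print(cv2.fitEllipse(h))
# screw: dark/edge columns, compare rows
g=cv2.cvtColor(p['frame'],cv2.COLOR_RGB2GRAY)[225:381:6,279:372:4]
for r in g: print(''.join('%4d'%v for v in r))
for x in (0,2,-2):
    P=np.linalg.inv(T)@np.r_[523.8,-25.3,135,1]; u=p['intrinsics']@P[:3]
print('spindle axis px',(u[:2]/u[2]))
E
```

```text
[-6.93916842  0.99697912  0.81433984] [ 0.3232976   1.19892375 -0.00440701] [525.64811158 -25.79175152 104.33311985] [-1.79994955e+02 -1.67323383e-01  1.64948019e+02] 42.84008145619283
((321.4566345214844, 318.32562255859375), (109.20643615722656, 139.70944213867188), 179.7485809326172)
 137 134 134 135 131  46  69  74  71  65  67  67  66  68  67  68  44 131 136 134 135 133 135 133
 134 136  80  68  69  69  69  71  70  67  68  69  62  71  67  69  64  66  69 136 133 132 135 133
 132  47  67  66  66  72  69  73  69  70  65  63  67  69  67  69  69  65  69  69 130 133 132 133
  79  67  65  67  67  75  70  45  34  38  38  22  33  42  49  68  66  68  70  71  68 135 132 133
  69  71  69  67  69  69  67  68  28  50  60  69  63  56  71  64  65  68  68  68  69  66 131 132
  70  71  68  69  66  66  66  64  30  50  61  65  64  56  82  65  74  67  68  71  69  68 131 132
  72  70  70  69  64  65  40  57  33  50  62  66  65  51  91  69  67  63  70  67  68  68 134 128
  72  68  69  40  59  73  74  73  33  52  62  65  63  55 115 113 115 121  68  71  68  68 138 134
  45  42  78  75  85  92  95 101  75
[... 1053 characters left out ...]
96 125 145 146 151  80  76 137 116 109  90  78  75  69 137 144 143 139 136
 209 211 213 190 125  58 124 166 166 161 152 139 117  67  60  52  73  77  78 143 141 137 137 137
 208 212 211 130 196  54  60  47 170  96  87  78  66  55  76  75  77  85 139 142 138 135 133 133
 136 141 141 140 139 133  69  64  64  66  69  72  74  75  76  83 120 141 141 143 137 137 134 128
 136 139 139 139 143 139 140 133 136 111  87  88 104 141 139 141 142 142 138 140 136 133 130 129
  80 124 136 135 136 133 135 136 134 137 138 136 136 213 134 135 135 135 133 133 125 133 134 133
  73  72  70  70 130 137 135 134 137 137 137 134 211 207 151 136 136 128 105 104 107 109 108 109
spindle axis px [322.26032131 330.81982982]
```

```bash
python3 -c "
from station import bot
print(bot.close_job())"
```

```text
the job is handed in; nothing more can be done
None
```

I handed the job in at about 14.7 s with every step done, but the hand-in gave no verdict. The spindle was pinched across its flat and turned to face the rib. The collar is held over it at 41 N, its top about flush with the spindle's end, with the screw's point pressed against the flat at about 7 N.

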